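# Clamp a frame side bar in the wedge jig

## Robot

A 7-joint arm with a two-finger parallel gripper is mounted at the origin on the work surface. World frame = base frame: x ahead of the robot, y to its left, z up, the work surface at z = 0. Lengths are in m, angles in rad, forces in N, time in s.
With the tool pointing down it reaches from about 0.4 to 0.875 m from the base axis. Payload 19.3 kg.
Tool frame: the origin (TCP) lies midway between the tips of the shut fingers; the grasp point (between the pads) lies 19 mm behind it; x points along the fingers, y is the direction in which the jaws open and shut, and the axes are right-handed (so a half turn about x gives the same grasp; the last joint's range is limited). The gripper opens to 85 mm and grips with 20 to 120 N. Pads are 22 mm wide; open, the fingers measure 114 mm over their backs; the gripper's body (76 mm by 85 mm) begins 54 mm behind the grasp point. The pads swing forward as they close: fully open they stand 13 mm farther back than shut.
Start: joints at [-1.326, 0.521, -0.036, 1.599, 0.021, 1.021, -0.113], TCP at [0.194, 0.594, 0.231] pointing down, gripper open.
Joint ranges: [-2.91, 2.91], [-0.3, 2.13], [-1.5, 1.42], [0.17, 2.43], [-1.26, 4.41], [0.16, 1.93], [-2.52, 2.52]. Speed limits (rad/s): [1.89, 1.89, 2.39, 2.39, 3.01, 3.01, 3.01].

## Interface

Orientations are given as [roll, pitch, yaw] about the fixed x, y, z axes, in that order (R = Rz(yaw) Ry(pitch) Rx(roll)).
In Python, from workcell import bot gives the robot as it stands. The module is installed in compiled form; this text tells all that it offers.
- The arm moves only by the tool servo_tool, never from a script. Its argument "targets" is a list of rows, each an object of numbers: "x", "y", "z": the shift along the tool's x, y, z as a fraction of full scale; "wx", "wy", "wz": the turn, a rotation vector about the tool's x, y, z as a fraction of full scale. A call has 1 to 12 rows; each row is the pose to reach, as a shift and turn from the pose measured when the call began, along the tool's axes at that moment, turning the shorter way round; what a row does not reach only later rows make up. Full scale, the value 1, is 40 cm for a shift and 360 degrees for a turn. A row lasts 1/8 s, in which the tool goes at most 62.5 mm and 10.7 degrees, less where a joint would pass 70% of its speed; a pose out of reach is approached as far as the arm can. A call with a number of a shift or a turn outside -1 to 1 is refused whole. A call with a gripper value outside its range is refused whole. "grip" is the gripper command: -1 is shut, 1 is fully open, values between are in proportion, set as the call begins (left out, the last holds). The fingers move at their own pace and stop on an object; "squeeze" is the grip in N (left out, the last holds). Time passes only in rows, so rows that repeat a pose let the fingers close. It gives the time, the measured TCP pose, the force and the opening at its end, in the units of the state.
- bot.observe(): the state, without advancing time (a new reading comes with each control period).
- bot.grab_frame(name): name is "side" or "top" or "wrist"; returns (picture, depth): 400x640x3 uint8, red, green, blue; 400x640 float32, m along the optical axis (not along the pixel's ray), 0 where there is no reading.
- bot.get_calibration(name): a dict with "intrinsics" (3x3 intrinsics, pixels), "k1" (the pictures are not rectified: a ray, as slopes to the right and down, at radius r is drawn at 1 + k1 r^2 times it, then the intrinsics apply), "R" (3x3) and "t" (3): a world point X has camera coordinates R X + t. Camera axes: x right, y down, z forward; pixel columns grow to the right and rows downward; lengths in m; the calibration is good to about 2 mm. A picture is of the moment at which its call begins: read the wrist's pose just before it. get_calibration takes no time and is no camera call; for the wrist camera it gives the pose at the moment of the call.
- bot.job_done(): hands the job in, once; it reports no verdict.
Trained networks look in the newest picture that a camera, given by its name, has taken for a name from the list of things; names that differ only in an ending like _2 or _b are one class to them, and where a whole thing is asked for, a point or a joint stands for the part that bears it (a point fixed in the world has none). Each returns a list of dicts, best first, with "confidence" (0 to 1); they miss things now and then, are a little off and sometimes report something else, mostly with a low value. They report only what shows in the picture. A call takes as long as a camera call. They do not tell look-alikes from the thing itself.
- bot.trace(camera, target): "mask" (400x640 bool, what is visible of it) and "pixel" ([column, row] in pixels, amid what is visible of it).
The state is a dict: "clock": time; "qpos": joint angles; "qd": joint speeds; "joint_efforts": joint torques, N m; "position": TCP position; "tool_rot": TCP orientation; "force": force on the tool from outside, world axes, zero at the start; "moment": the same for the moment, N m; "grip_width": finger opening in m.
Only numpy, scipy, OpenCV 4.12 (cv2) and the standard library are available. Lean on these libraries where they do the work, as an engineer would, in place of code of your own. Each camera call takes 0.05 s, during which the arm holds its last target. There are 200 camera calls.

## Task

Clamp the loose frame side bar in the repair jig so that it can be glued: push the jig's sliding bar up until the side bar lies snug and square against the fence, then slide the thumb wedge in between the stop rail and the sliding bar until it jams everything fast and stays jammed when you let go. Work by feel: a firm thumb push of about 15 N on the wedge is right; the soft wood is crushed by a hard ram. Leave the other things on the table where they are.

Things in the scene. Friction and masses are not known exactly. Their poses are not given: they have to be found in the camera images.
- jig: Clamping jig, fixed: plywood board 180 (x) x 320 (y) x 18 mm. Origin: centre of its underside, on the table. +x: clamping direction, from stop rail to fence; +y: direction in which the wedge is driven. Stop rail fixed along the -x edge, inner face at x = -70 mm give or take 4.5: 36 mm above the board for y > 0, 12 mm for y < 0, where a second rib 12 mm high, 50 mm from it, makes a lead-in channel for the wedge.
- bar (a joint): Travel (m) of the sliding bar along the jig's +x, to the fence: 0 fully back, at most 0.045; about 2 N of friction, stays where left. A beech block, y = 0 to 100 mm on the jig, top 36 mm above the board, back face a ramp of 1 in 6: 37 mm thick at its y = 0 end (the mouth for the wedge), 54 mm at the other. With the side bar snug on the fence it reads about 0.022, 1 or 2 mm more or less.
- bar_peg (a point): Centre of the top of the round wooden handle peg on the sliding bar; peg 22 mm in diameter, upright, standing 38 mm clear above the bar's top, 22 mm behind the bar's front face; its top is 74 mm above the board. Axes as the jig's.
- bar_face (a point): Middle of the sliding bar's flat front face, which is square to the jig's x and presses the side bar; 6 mm above the board, the half height of the side bar. Axes as the jig's.
- fence: Fixed fence strip screwed on the jig's board, 22 (x) x 200 (y) x 20 mm high, parallel to the jig's y. Origin: bottom middle of the face towards the sliding bar. It is screwed down at a distance that differs by a mm or so each time.
- side_bar: The work piece: a loose pine side bar of a hive frame, 35 (x) x 200 (y) x 12 mm thick, 60 g, crushed by over 26 N, lying flat on the board between sliding bar and fence with a few mm of play. Origin: centre of its underside.
- wedge: Loose dark wood thumb wedge, about 130 g, lying in the lead-in channel. 36 mm high, along its y: nose at +55 mm, tail face at -61 mm. Straight side at x = 0 (runs along the stop rail, keep it flat on it); its +x side is a ramp of 1 in 6 matching the sliding bar's: 30 mm thick at the nose, 48 at the tail. Origin: underside, on the straight side. Axes as the jig's when seated.
- wedge_tail (a point): Middle of the wedge's flat tail face, the place to push, 24 mm above the board. The tail is a thumb tab 46 (x) x 18 (y) mm, 48 mm high from the board, and stays outside the mouth when the wedge is jammed.
- wedge_nose (a point): Middle of the wedge's thin nose, 18 mm above the board. It starts just short of the mouth between stop rail and sliding bar; jammed, it is some 30 to 95 mm past the bar's y = 0 end. The clamping force grows steeply over the last few mm.
- swarm_cone: Bystander: green plastic cone, 90 mm across, 78 mm high. Origin: centre of underside.
- hinge: Bystander: brass hinge lying open, 64 x 57 mm, 8 mm high. Origin: centre of underside.
- hive_tool: Bystander: flat black steel hive tool, about 255 x 45 mm, lying along its x. Origin: underside of the blade's middle.
- mallet: Bystander: stubby wooden mallet lying down, head 100 mm long and 64 mm thick across its y, handle 140 mm clear of the head towards its -x. Origin: on the table under the head's middle.
Mind the look-alikes: they are no part of the job. There is more than one size of the wedge; the one meant has the size given above.

How it is judged:
By the outcome, as a careful person would: the job done as asked, in the order asked, and still so for the second after the job is handed in, with the robot touching nothing.
It also fails if it takes over 54 s, if anything falls off the work surface, if the arm or the gripper's body presses on something with over 40 N, if the wrist force passes 120 N, or if a joint passes its speed limit or range.

## Working session

There is one attempt and no reset: what is moved stays moved. The work goes in short steps, Python scripts to look and compute and a tool call to move; the robot and the scene stay as the last step left them, time stands still between calls to the robot, and variables do not carry over. Pictures are saved under pics/ and viewed, on a budget of 10 in all, crops included, one or two more only if the job needs it, and the job is handed in when it is done.

Besides the shell and the picture viewer there is one more tool, called after "Emit:" as name(argument=value, ...), one argument or row to a line, values as JSON. servo_tool: Moves the arm, as the interface text tells. Shift numbers are shares of 40 cm and turn numbers shares of 360 degrees, none past 1 either way. Its arguments: {"type":"object","properties":{"targets":{"type":"array"},"grip":{"type":"number"},"squeeze":{"type":"number"}},"required":["targets"]}

```bash
mkdir -p pics; cat > h.py <<'E'
import numpy as np, cv2
from workcell import bot
def snap(n):
    c=bot.get_calibration(n); p,d=bot.grab_frame(n); return p,d,c
def save(p,f): cv2.imwrite('pics/'+f,cv2.cvtColor(np.ascontiguousarray(p),cv2.COLOR_RGB2BGR))
def rays(px,c):
    K=np.array(c['intrinsics'],float);k=c['k1']
    px=np.atleast_2d(np.array(px,float))
    d=np.stack([(px[:,0]-K[0,2])/K[0,0],(px[:,1]-K[1,2])/K[1,1]],1); s=d.copy()
    for _ in range(20): s=d/(1+k*(s**2).sum(1,keepdims=True))
    return s
def onplane(px,c,z):
    s=rays(px,c);R=np.array(c['R']);t=np.array(c['t'])
    w=np.c_[s,np.ones(len(s))]@R; o=-R.T@t
    return o+w*((z-o[2])/w[:,2])[:,None]
def cloud(px,d,c):
    px=np.atleast_2d(px).astype(int); s=rays(px,c);z=d[px[:,1],px[:,0]]
    R=np.array(c['R']);t=np.array(c['t'])
    return (np.c_[s,np.ones(len(s))]*z[:,None]-t)@R
E
python3 - <<'E'
from h import *
print(bot.observe())
for n in ('top','side'):
    p,d,c=snap(n); save(p,n+'0.png'); np.savez(n+'0.npz',p=p,d=d,**{k:np.array(v) for k,v in c.items()})
    print(n,-np.array(c['R']).T@np.array(c['t']),c['k1'],np.array(c['intrinsics']).tolist())
    for t in ('jig','wedge','wedge_tail','wedge_nose','bar_peg','bar_face','side_bar','fence','mallet','hive_tool','hinge','swarm_cone'):
        for r in bot.trace(n,t)[:3]:
            u,v=r['pixel']; m=r['mask']
            print(t,round(r['confidence'],2),np.round(r['pixel'],1),m.sum(),cloud([[u,v]],d,c).round(3).tolist())
E
```

```text
{'clock': 0.0, 'qpos': array([-1.32620735,  0.52203281, -0.03629737,  1.60000355,  0.02120403,
        1.0211248 , -0.1127797 ]), 'qd': array([ 0.00065766,  0.00126143,  0.00229518,  0.00135558, -0.00068892,
        0.00160096, -0.00199545]), 'joint_efforts': array([ 8.25817406e-04, -9.27106190e+01,  1.98006772e+00, -3.69935346e+01,
        1.78566895e-02,  8.17416381e-03, -3.11789293e-06]), 'position': array([0.19345642, 0.59394071, 0.23071597]), 'tool_rot': array([-1.4828149 ,  1.56961281, -1.79761756]), 'force': array([ 0.19142208, -0.04881298,  0.61399356]), 'moment': array([0.0145656, 0.0759418, 0.0123829]), 'grip_width': 0.08534924739692623}
top [ 0.29368183 -0.01696389  1.27313157] -0.10145011899847102 [[468.2982569805102, 0.0, 327.8846308283034], [0.0, 468.2982569805102, 201.24963628963283], [0.0, 0.0, 1.0]]
jig 0.89 [315.5 197.3] 3975 [[0.557, 0.052, 0.013]]
wedge 0.76 [311.5 268.3] 382 [[0.362, 0.063, 0.026]]
wedge 0.72 [346.  214.9] 673 [[0.501, -0.032, 0.054]]
wedge 0.7 [387.6 270.1] 1505 [[0.353, -0.136, 0.048]]
wedge_tail 0.9 [308.6 273. ] 356 [[0.349, 0.071, 0.027]]
we
[... 1274 characters left out ...]
[[0.492, -0.064, 0.064]]
wedge_tail 0.86 [246.3 236.8] 443 [[0.351, 0.062, 0.028]]
wedge_nose 0.95 [317.2 229. ] 739 [[0.479, -0.072, 0.066]]
wedge_nose 0.84 [245.7 242.1] 484 [[0.345, 0.06, 0.012]]
wedge_nose 0.61 [293.6 277.6] 2452 [[0.341, -0.163, 0.051]]
bar_peg 0.67 [294.9 197.2] 567 [[0.529, 0.095, 0.057]]
bar_face 0.56 [290.9 199.8] 544 [[0.518, 0.099, 0.054]]
side_bar 0.95 [315.5 206. ] 425 [[0.568, 0.052, 0.033]]
fence 0.91 [320.4 195.8] 472 [[0.608, 0.079, 0.04]]
fence 0.68 [349.2 178.5] 175 [[0.774, 0.142, 0.006]]
mallet 0.81 [233.2 156.1] 741 [[0.518, 0.419, 0.061]]
hive_tool 0.87 [443.6 320.6] 1295 [[0.533, -0.432, 0.006]]
swarm_cone 0.84 [397.7 207. ] 742 [[0.738, -0.1, 0.034]]
```

```bash
python3 - <<'E'
from h import *
z=np.load('top0.npz'); p=z['p'];x0,y0=230,150
a=cv2.resize(p[y0:y0+150,x0:x0+200],None,fx=4,fy=4,interpolation=cv2.INTER_CUBIC)
save(a,'top_crop.png')
z=np.load('side0.npz'); p=z['p']
save(cv2.resize(p[150:300,225:425],None,fx=4,fy=4,interpolation=cv2.INTER_CUBIC),'side_crop.png')
E
```

```text
(no output)
```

View pics/top_crop.png

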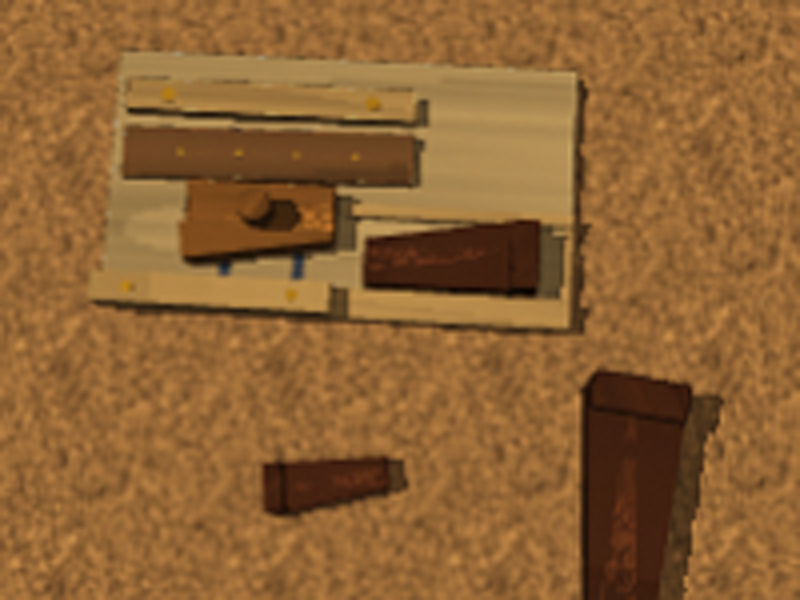

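View pics/side_crop.png

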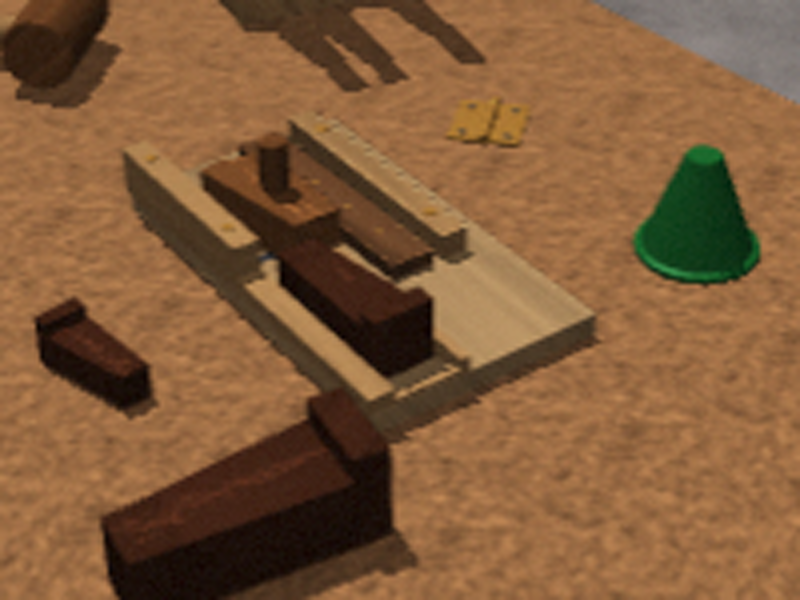

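The wedge candidates, by their pixels in the top picture, are:
- (346,215): in the lead-in channel, about 116 mm long.
- (311,268): small, about 80 mm long.
- (388,270): oversize.

The one in the channel at (346,215) is the one meant. The enlarged crop confirms it: nose at crop (367,262), tab at crop (525,258), pointing at the mouth. The peg is at crop (256,205) and the board corners are at crop (122,53), (578,72), (582,330) and (93,303).

```bash
python3 - <<'E'
from h import *
from scipy.spatial.transform import Rotation as Ro
z=np.load('top0.npz'); c={k:z[k] for k in ('intrinsics','k1','R','t')}
f=lambda q:(np.array(q,float)+.5)/4-.5+[230,150]
C=onplane(f([(122,53),(578,72),(582,330)]),c,.018); print('corners',C.round(4))
print('corner rail top z.054',onplane(f([(93,303)]),c,.054).round(4))
print(np.linalg.norm(C[0]-C[1]),np.linalg.norm(C[1]-C[2]))
yj=(C[0]-C[1])[:2]; 
yx=np.arctan2(-yj[0],yj[1]); xx=np.arctan2(*(C[1]-C[2])[:2][::-1]); print('yaw deg',np.degrees([yx,xx]))
yaw=yx
J=np.array([[np.cos(yaw),-np.sin(yaw)],[np.sin(yaw),np.cos(yaw)]])
O=(C[0]+C[2])[:2]/2; print('O',O)
def rep(n,q,h): print(n,((onplane(f([q]),c,.018+h)[0,:2]-O)@J*1000).round(1), onplane(f([q]),c,.018+h)[0].round(4))
rep('peg',(258,197),.074)
rep('wedge nose-rail',(367,286),.036);rep('wedge nose-ramp',(367,238),.036)
rep('tail -x',(535,295),.048);rep('tail +x',(540,221),.048)
rep('bar front L',(188,182),.036);rep('bar front R',(333,184),.036);rep('bar back R',(333,243),.036);rep('bar backL',(183,259),.036)
rep('side LB',(124,178),.012);rep('side RB',(414,186),.012);rep('side RT',(417,137),.012);rep('side LT',(126,127),.012)
rep('fence L',(126,109),.02);rep('fence R',(413,122),.02)
rep('rail in R',(329,285),.036);rep('rail low in',(350,290),.012);rep('rail low in R',(572,300),.012)
s=bot.observe(); R=Ro.from_euler('xyz',s['tool_rot']).as_matrix(); print(R.round(3))
cw=bot.get_calibration('wrist'); print('wristcam in tool', (R.T@(-np.array(cw['R']).T@np.array(cw['t'])-s['position'])).round(3)); print((np.array(cw['R'])@R).round(3))
E
```

```text
corners [[ 0.6558  0.2054  0.018 ]
 [ 0.6362 -0.1123  0.018 ]
 [ 0.4565 -0.1097  0.018 ]]
corner rail top z.054 [[0.4741 0.2151 0.054 ]]
0.31826304007502126 0.1797429796490498
yaw deg [-3.52013492 -0.81356982]
O [0.5561315  0.04780964]
peg [-23.2  52.7] [0.5362 0.1019 0.092 ]
wedge nose-rail [-72.1 -18.8] [0.483  0.0335 0.054 ]
wedge nose-ramp [-40.  -17.1] [0.5152 0.0332 0.054 ]
tail -x [ -74.7 -129. ] [ 0.4736 -0.0763  0.066 ]
tail +x [ -25.6 -130.4] [ 0.5226 -0.0808  0.066 ]
bar front L [ -7.6 104.6] [0.555  0.1527 0.054 ]
bar front R [-4.6  7.5] [0.552  0.0556 0.054 ]
bar back R [-44.4   5.2] [0.5121 0.0558 0.054 ]
bar backL [-59.8 104.2] [0.5028 0.1555 0.054 ]
side LB [ -1.9 152.5] [0.5636 0.2001 0.03  ]
side RB [  1.5 -45.7] [0.5549 0.0021 0.03  ]
side RT [ 35.7 -46.1] [ 5.89e-01 -4.00e-04  3.00e-02]
side LT [ 33.9 154. ] [0.5995 0.1994 0.03  ]
fence L [ 44.7 153.5] [0.6102 0.1983 0.038 ]
fence R [ 44.2 -43.1] [0.5976 0.0021 0.038 ]
rail in R [-72.6   6.3] [0.484  0.0585 0.054 ]
rail low in [-71.7  -6.3] [0.4842 0.0459 0.03  ]
rail low in R [ -71.5 -155.2] [ 0.4753 -0.1027  0.03  ]
[[-0.     0.31   0.951]
 [-0.     0.951 -0.31 ]
 [-1.    -0.    -0.   ]]
wristcam in tool [-0.142 -0.    -0.07 ]
[[ 0.001  1.    -0.   ]
 [-0.276  0.     0.961]
 [ 0.961 -0.001  0.276]]
```

Emit:
servo_tool(
  targets=[
    {"y": -0.04, "z": 0.05},
    {"y": -0.13, "z": 0.15, "wx": -0.004},
    {"y": -0.25, "z": 0.29, "wx": -0.012},
    {"y": -0.37, "z": 0.43, "wx": -0.02},
    {"y": -0.49, "z": 0.57, "wx": -0.03},
    {"y": -0.61, "z": 0.71, "wx": -0.036},
    {"y": -0.72, "z": 0.84, "wx": -0.041},
    {"y": -0.8, "z": 0.92, "wx": -0.041},
    {"y": -0.85, "z": 0.975, "wx": -0.041},
    {"y": -0.85, "z": 0.975, "wx": -0.041},
    {"y": -0.85, "z": 0.975, "wx": -0.041},
  ],
  grip=-1,
)

```text
$.targets[0]: bad value
```

Emit:
servo_tool(
  targets=[
    {"x": 0, "y": -0.04, "z": 0.05, "wx": 0, "wy": 0, "wz": 0},
    {"x": 0, "y": -0.13, "z": 0.15, "wx": -0.004, "wy": 0, "wz": 0},
    {"x": 0, "y": -0.25, "z": 0.29, "wx": -0.012, "wy": 0, "wz": 0},
    {"x": 0, "y": -0.37, "z": 0.43, "wx": -0.02, "wy": 0, "wz": 0},
    {"x": 0, "y": -0.49, "z": 0.57, "wx": -0.03, "wy": 0, "wz": 0},
    {"x": 0, "y": -0.61, "z": 0.71, "wx": -0.036, "wy": 0, "wz": 0},
    {"x": 0, "y": -0.72, "z": 0.84, "wx": -0.041, "wy": 0, "wz": 0},
    {"x": 0, "y": -0.8, "z": 0.92, "wx": -0.041, "wy": 0, "wz": 0},
    {"x": 0, "y": -0.85, "z": 0.975, "wx": -0.041, "wy": 0, "wz": 0},
    {"x": 0, "y": -0.85, "z": 0.975, "wx": -0.041, "wy": 0, "wz": 0},
    {"x": 0, "y": -0.85, "z": 0.975, "wx": -0.041, "wy": 0, "wz": 0},
  ],
  grip=-1,
)

```text
clock: 2.68
position: [0.459, 0.1504, 0.2313]
tool_rot: [1.97, 1.571, 1.912]
force: [0.6, 1.3, 0.3]
grip_width: 0.0001
```

```bash
python3 - <<'E'
from h import *
from scipy.spatial.transform import Rotation as Ro
s=bot.observe(); R=Ro.from_euler('xyz',s['tool_rot']).as_matrix(); print(s['position'],R.round(3).tolist())
p,d,c=snap('wrist'); save(p,'w1.png'); np.savez('w1.npz',p=p,d=d,**{k:np.array(v) for k,v in c.items()})
for t in ('bar_peg','wedge_tail','wedge_nose','bar_face','fence','side_bar'):
    for r in bot.trace('wrist',t)[:2]:
        u,v=r['pixel'];m=r['mask']; v_,u_=np.nonzero(m); X=cloud(np.c_[u_,v_],d,c); 
        print(t,round(r['confidence'],2),np.round(r['pixel'],1),cloud([[u,v]],d,c).round(3).tolist(),len(u_), np.median(X,0).round(3))
E
```

```text
[0.45901385 0.15036833 0.23131185] [[-0.0, 0.058, 0.998], [0.0, 0.998, -0.058], [-1.0, 0.0, -0.0]]
bar_peg 0.89 [275.9 231.6] [[0.52, 0.097, 0.053]] 3001 [0.52  0.102 0.053]
wedge_tail 0.93 [171.9 217.3] [[0.496, -0.025, 0.052]] 4035 [ 0.497 -0.028  0.053]
wedge_tail 0.6 [65.  91.8] [[0.346, -0.119, 0.049]] 11597 [ 0.345 -0.117  0.049]
wedge_nose 0.87 [169.8 217.9] [[0.496, -0.027, 0.052]] 3909 [ 0.497 -0.027  0.053]
wedge_nose 0.8 [66.5 89.7] [[0.344, -0.118, 0.048]] 11506 [ 0.345 -0.117  0.049]
bar_face 0.56 [275.8 226.4] [[0.514, 0.098, 0.052]] 3022 [0.52  0.102 0.053]
fence 0.43 [221.  277.9] [[0.593, 0.013, 0.028]] 106 [0.599 0.011 0.025]
side_bar 0.68 [248.8 261.9] [[0.57, 0.053, 0.029]] 1967 [0.575 0.054 0.029]
```

View pics/w1.png

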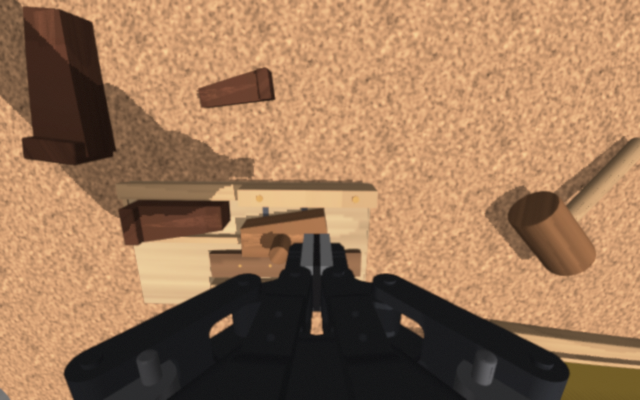

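The wrist view (world +x points down in the picture) shows the peg at (276,240), the wedge at (172,218) with its tab at the left, and the fingers at (316,245). I'll refine the positions with depth.

```bash
cat >> h.py <<'E'
YAW=np.radians(-3.4); O=np.array([.5561,.0478])
J=np.array([[np.cos(YAW),-np.sin(YAW)],[np.sin(YAW),np.cos(YAW)]])
def jig(X): return np.c_[(X[:,:2]-O)@J*1000,(X[:,2]-.018)*1000]
def allpts(d,c):
    v,u=np.nonzero(d>0); return jig(cloud(np.c_[u,v],d,c))
def prof(X,xr,yr,zr):
    m=np.all([(X[:,i]>r[0])&(X[:,i]<r[1]) for i,r in enumerate((xr,yr,zr))],0); Y=X[m]
    return (m.sum(),np.percentile(Y,[1,50,99],axis=0).round(1).tolist()) if m.sum()>3 else m.sum()
E
python3 - <<'E'
from h import *
for n in ('top0','w1'):
    z=np.load(n+'.npz'); c={k:z[k] for k in ('intrinsics','k1','R','t')}; X=allpts(z['d'],c); print(n)
    print('board',prof(X,(-60,-20),(120,150),(-8,8)),prof(X,(50,85),(-140,-60),(-8,8)))
    print('peg top',prof(X,(-60,20),(20,80),(64,82)))
    print('bar top',prof(X,(-65,20),(5,95),(28,42)), 'y~20-30',prof(X,(-65,20),(15,25),(28,44)),prof(X,(-65,20),(80,90),(28,44)))
    print('wedge body',prof(X,(-90,0),(-105,-25),(28,42)),'tab',prof(X,(-90,0),(-150,-100),(42,60)))
    print('wedge y-45..-35',prof(X,(-90,0),(-45,-35),(26,44)))
    print('rail top',prof(X,(-110,-62),(20,140),(28,44)))
    print('fence',prof(X,(30,90),(-30,20),(15,28)))
    print('side',prof(X,(-5,43),(-40,-10),(6,17)))
E
```

```text
top0
board (np.int64(157), [[-59.6, 120.5, -5.8], [-40.0, 135.1, -0.2], [-20.5, 149.6, 5.4]]) (np.int64(356), [[50.4, -139.0, -6.2], [67.7, -100.0, -0.4], [84.6, -61.2, 5.9]])
peg top (np.int64(59), [[-38.1, 47.5, 65.2], [-29.2, 56.1, 73.4], [-18.2, 66.2, 77.9]])
bar top (np.int64(484), [[-54.6, 7.2, 29.6], [-30.2, 49.8, 35.3], [-5.7, 94.6, 41.2]]) y~20-30 (np.int64(56), [[-44.6, 15.1, 29.5], [-26.5, 19.9, 34.7], [-5.7, 24.7, 41.4]]) (np.int64(71), [[-54.9, 80.1, 30.8], [-30.0, 85.2, 35.2], [-5.5, 89.8, 41.9]])
wedge body (np.int64(446), [[-71.0, -104.0, 29.4], [-52.3, -69.0, 35.3], [-28.5, -26.5, 40.9]]) tab (np.int64(121), [[-70.7, -129.9, 42.2], [-48.2, -121.5, 46.8], [-26.0, -112.2, 52.8]])
wedge y-45..-35 (np.int64(47), [[-71.1, -44.5, 29.6], [-54.9, -40.0, 35.7], [-36.7, -35.3, 39.9]])
rail top (np.int64(357), [[-90.4, 21.5, 29.5], [-80.6, 80.0, 35.7], [-70.2, 138.6, 40.8]])
fence (np.int64(151), [[31.6, -29.7, 15.1], [54.4, -4.8, 19.5], [65.8, 19.8, 24.7]])
side (np.int64(141), [[1.4, -39.8, 6.3], [18.1, -25.1, 11.3], [37.0, -10.9, 16.7]])
w1
board (np.int64(630), [[-57.5, 120
[... 255 characters left out ...]
55.4, 6.0, 28.7], [-37.2, 39.0, 34.8], [-6.3, 93.5, 38.8]]) y~20-30 (np.int64(263), [[-45.2, 15.2, 29.2], [-27.1, 20.1, 34.8], [-6.2, 24.9, 36.5]]) (np.int64(140), [[-55.6, 80.4, 28.6], [-46.7, 84.7, 34.5], [-31.8, 90.0, 36.2]])
wedge body (np.int64(2135), [[-70.4, -104.2, 28.7], [-52.5, -67.8, 34.9], [-28.2, -26.0, 36.6]]) tab (np.int64(595), [[-70.4, -130.7, 42.4], [-49.6, -120.6, 46.9], [-26.1, -112.9, 48.5]])
wedge y-45..-35 (np.int64(244), [[-70.3, -44.9, 28.0], [-54.9, -39.8, 34.9], [-36.0, -35.1, 36.6]])
rail top (np.int64(1900), [[-90.2, 21.3, 29.2], [-80.9, 79.8, 34.8], [-69.9, 138.4, 36.6]])
fence 0
side (np.int64(564), [[2.6, -39.7, 6.9], [18.7, -25.2, 11.0], [38.1, -10.5, 12.5]])
```

Emit:
servo_tool(
  targets=[
    {"x": 0.05, "y": -0.04, "z": 0.03, "wx": 0, "wy": 0, "wz": 0},
    {"x": 0.15, "y": -0.08, "z": 0.06, "wx": 0, "wy": 0, "wz": 0},
    {"x": 0.27, "y": -0.1025, "z": 0.09, "wx": 0, "wy": 0, "wz": 0},
    {"x": 0.36, "y": -0.1025, "z": 0.11, "wx": 0, "wy": 0, "wz": 0},
    {"x": 0.4125, "y": -0.1025, "z": 0.1175, "wx": 0, "wy": 0, "wz": 0},
    {"x": 0.4125, "y": -0.1025, "z": 0.1175, "wx": 0, "wy": 0, "wz": 0},
    {"x": 0.4125, "y": -0.1025, "z": 0.1175, "wx": 0, "wy": 0, "wz": 0},
  ],
)

```text
clock: 3.9
position: [0.5037, 0.1075, 0.0671]
tool_rot: [0.435, 1.57, 0.379]
force: [0.3, -0.6, 0.5]
grip_width: 0.0001
```

Emit:
servo_tool(
  targets=[
    {"x": 0, "y": 0, "z": 0.005, "wx": 0, "wy": 0, "wz": 0},
    {"x": 0, "y": 0, "z": 0.01, "wx": 0, "wy": 0, "wz": 0},
    {"x": 0, "y": 0, "z": 0.015, "wx": 0, "wy": 0, "wz": 0},
    {"x": 0, "y": 0, "z": 0.02, "wx": 0, "wy": 0, "wz": 0},
    {"x": 0, "y": 0, "z": 0.025, "wx": 0, "wy": 0, "wz": 0},
    {"x": 0, "y": 0, "z": 0.03, "wx": 0, "wy": 0, "wz": 0},
    {"x": 0, "y": 0, "z": 0.035, "wx": 0, "wy": 0, "wz": 0},
    {"x": 0, "y": 0, "z": 0.04, "wx": 0, "wy": 0, "wz": 0},
  ],
)

```text
clock: 4.9
position: [0.5197, 0.1065, 0.0671]
tool_rot: [0.406, 1.57, 0.35]
force: [-1.9, -0.8, 0.1]
grip_width: -0.0003
```

Emit:
servo_tool(
  targets=[
    {"x": 0, "y": 0, "z": 0.0025, "wx": 0, "wy": 0, "wz": 0},
    {"x": 0, "y": 0, "z": 0.005, "wx": 0, "wy": 0, "wz": 0},
    {"x": 0, "y": 0, "z": 0.0075, "wx": 0, "wy": 0, "wz": 0},
    {"x": 0, "y": 0, "z": 0.01, "wx": 0, "wy": 0, "wz": 0},
  ],
)

```text
clock: 5.4
position: [0.5237, 0.1063, 0.0671]
tool_rot: [0.397, 1.57, 0.341]
force: [-2.2, -0.9, 1.0]
grip_width: 0.0
```

Emit:
servo_tool(
  targets=[
    {"x": 0, "y": 0, "z": 0.002, "wx": 0, "wy": 0, "wz": 0},
    {"x": 0, "y": 0, "z": 0.004, "wx": 0, "wy": 0, "wz": 0},
  ],
)

```text
clock: 5.65
position: [0.5253, 0.1061, 0.067]
tool_rot: [0.267, 1.571, 0.211]
force: [-2.3, -1.0, 2.2]
grip_width: -0.0
```

Emit:
servo_tool(
  targets=[
    {"x": 0, "y": 0, "z": 0.002, "wx": 0, "wy": 0, "wz": 0},
    {"x": 0, "y": 0, "z": 0.004, "wx": 0, "wy": 0, "wz": 0},
    {"x": 0, "y": 0, "z": 0.005, "wx": 0, "wy": 0, "wz": 0},
  ],
)

```text
clock: 6.02
position: [0.5264, 0.106, 0.067]
tool_rot: [-3.015, 1.569, -3.07]
force: [-10.5, -0.3, 7.9]
grip_width: 0.0003
```

Emit:
servo_tool(
  targets=[
    {"x": 0, "y": 0, "z": 0.002, "wx": 0, "wy": 0, "wz": 0},
    {"x": 0, "y": 0, "z": 0.004, "wx": 0, "wy": 0, "wz": 0},
  ],
)

```text
clock: 6.28
position: [0.5264, 0.106, 0.0668]
tool_rot: [-2.99, 1.566, -3.046]
force: [-15.0, 0.9, 9.9]
grip_width: 0.0
```

Emit:
servo_tool(
  targets=[
    {"x": 0, "y": 0, "z": 0.002, "wx": 0, "wy": 0, "wz": 0},
    {"x": 0, "y": 0, "z": 0.004, "wx": 0, "wy": 0, "wz": 0},
  ],
)

```text
clock: 6.52
position: [0.5264, 0.1059, 0.0666]
tool_rot: [-2.987, 1.563, -3.042]
force: [-16.9, 0.4, 12.0]
grip_width: 0.0004
```

Emit:
servo_tool(
  targets=[
    {"x": 0, "y": 0, "z": -0.015, "wx": 0, "wy": 0, "wz": 0},
    {"x": -0.02, "y": 0, "z": -0.04, "wx": 0, "wy": 0, "wz": 0},
    {"x": -0.1, "y": 0, "z": -0.05, "wx": 0, "wy": 0, "wz": 0},
    {"x": -0.2, "y": -0.1, "z": -0.05, "wx": 0, "wy": 0, "wz": 0},
    {"x": -0.3, "y": -0.22, "z": -0.045, "wx": 0, "wy": 0, "wz": 0},
    {"x": -0.33, "y": -0.34, "z": -0.04, "wx": 0, "wy": 0, "wz": 0},
    {"x": -0.33, "y": -0.46, "z": -0.035, "wx": 0, "wy": 0, "wz": 0},
    {"x": -0.33, "y": -0.53, "z": -0.035, "wx": 0, "wy": 0, "wz": 0},
    {"x": -0.33, "y": -0.53, "z": -0.035, "wx": 0, "wy": 0, "wz": 0},
  ],
)

```text
clock: 7.65
position: [0.5013, -0.1068, 0.1995]
tool_rot: [-2.885, 1.564, -2.943]
force: [0.7, 0.5, 0.5]
grip_width: 0.0003
```

```bash
cat > look.py <<'E'
import sys
from h import *
from scipy.spatial.transform import Rotation as Ro
s=bot.observe(); R=Ro.from_euler('xyz',s['tool_rot']).as_matrix(); print(s['clock'],s['position'].round(4),jig(s['position'][None]).round(1),s['force'].round(1)); print(R.round(3).tolist())
tag=sys.argv[1]; views={}
for n in ('wrist','top','side'):
    p,d,c=snap(n); save(p,f'{tag}_{n}.png'); X=allpts(d,c); print(n)
    print('bar top',prof(X,(-65,30),(5,20),(28,42)),prof(X,(-65,30),(85,100),(28,42)))
    print('wedge tab',prof(X,(-90,0),(-150,20),(42,60)))
    print('wedge',prof(X,(-90,-25),(-40,-22),(28,42)))
    print('side',prof(X,(-5,60),(-40,-10),(6,14)),'fence',prof(X,(30,90),(-30,20),(17,23)),'end',prof(X,(-5,60),(112,148),(6,14)))
    if n=='top': save(cv2.resize(p[150:270,240:400],None,fx=5,fy=5,interpolation=cv2.INTER_CUBIC),f'{tag}_topc.png')
E
python3 look.py a
```

```text
7.65 [ 0.5013 -0.1068  0.1995] [[ -45.5 -157.6  181.5]] [0.7 0.5 0.5]
[[-0.007, 0.058, 0.998], [-0.001, 0.998, -0.058], [-1.0, -0.002, -0.007]]
wrist
bar top (np.int64(560), [[-29.0, 5.1, 28.3], [-10.5, 11.9, 34.5], [10.2, 19.8, 36.2]]) (np.int64(454), [[-41.1, 85.2, 29.1], [-23.9, 93.6, 34.7], [7.6, 99.9, 36.2]])
wedge tab (np.int64(829), [[-69.6, -131.6, 43.3], [-48.3, -123.0, 46.7], [-25.5, -113.8, 48.4]])
wedge (np.int64(565), [[-69.5, -39.8, 29.0], [-54.2, -31.0, 34.9], [-37.7, -22.2, 36.4]])
side (np.int64(764), [[9.5, -39.7, 7.7], [27.0, -25.0, 10.8], [45.6, -10.2, 13.2]]) fence (np.int64(680), [[45.0, -29.5, 17.2], [55.2, -5.9, 18.8], [66.7, 19.1, 20.7]]) end (np.int64(700), [[11.0, 112.4, 7.0], [31.1, 132.2, 10.7], [46.9, 147.5, 13.6]])
top
bar top (np.int64(72), [[-29.2, 6.7, 28.9], [-11.0, 13.0, 35.7], [8.9, 19.5, 40.7]]) (np.int64(110), [[-41.3, 85.2, 30.5], [-16.7, 92.8, 35.3], [10.2, 99.9, 40.6]])
wedge tab 3
wedge (np.int64(84), [[-70.9, -39.8, 29.7], [-55.4, -30.6, 35.6], [-38.6, -22.2, 40.7]])
side (np.int64(119), [[9.5, -39.2, 6.1], [26.5, -24.4, 10.7], [44.9, -10.7, 13.9]]) fence (np.int64(117), [[43.1, -29.8, 17.1], [54.3, -4.5, 19.6], [66.2, 19.6, 22.9]]) end (np.int64(138), [[10.8, 112.6, 6.5], [27.3, 129.9, 11.2], [45.7, 147.7, 13.9]])
side
bar top (np.int64(58), [[-29.3, 5.0, 28.7], [-10.9, 11.4, 36.1], [10.6, 19.4, 39.2]]) (np.int64(43), [[-42.1, 86.2, 28.2], [-29.5, 93.5, 35.8], [-3.8, 99.6, 39.0]])
wedge tab (np.int64(105), [[-70.6, -135.6, 42.6], [-50.0, -127.3, 47.8], [-26.6, -115.6, 50.6]])
wedge (np.int64(55), [[-69.9, -39.6, 28.3], [-55.9, -31.4, 36.2], [-37.9, -22.3, 38.5]])
side (np.int64(82), [[9.2, -39.7, 6.1], [24.0, -25.6, 12.1], [46.6, -10.4, 13.9]]) fence (np.int64(79), [[44.3, -29.2, 17.6], [55.6, -6.4, 20.2], [66.6, 18.9, 23.0]]) end (np.int64(16), [[13.4, 112.7, 8.0], [28.3, 140.8, 11.8], [48.4, 147.6, 13.2]])
```

View pics/a_wrist.png

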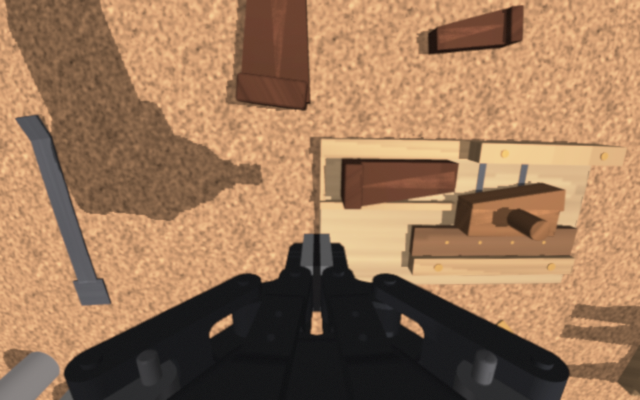

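The side bar is now flush with the fence: its far edge is at about 45 to 46 mm at both ends, and the fence face is at about 45. The wedge is still in place at (400,180), and no finger shadow falls near it. Next I'll go down behind the tail.

Emit:
servo_tool(
  targets=[
    {"x": 0.05, "y": 0, "z": 0, "wx": 0, "wy": 0, "wz": 0},
    {"x": 0.16, "y": 0, "z": 0, "wx": 0, "wy": 0, "wz": 0},
    {"x": 0.28, "y": 0, "z": 0, "wx": 0, "wy": 0, "wz": 0},
    {"x": 0.36, "y": 0, "z": 0, "wx": 0, "wy": 0, "wz": 0},
    {"x": 0.405, "y": 0, "z": 0, "wx": 0, "wy": 0, "wz": 0},
    {"x": 0.405, "y": 0, "z": 0, "wx": 0, "wy": 0, "wz": 0},
    {"x": 0.405, "y": 0, "z": 0, "wx": 0, "wy": 0, "wz": 0},
  ],
)

```text
clock: 8.68
position: [0.5011, -0.1034, 0.038]
tool_rot: [-3.025, 1.564, -3.079]
force: [0.5, -0.1, 0.2]
grip_width: 0.0
```

Emit:
servo_tool(
  targets=[
    {"x": 0, "y": 0.01, "z": 0, "wx": 0, "wy": 0, "wz": 0},
    {"x": 0, "y": 0.02, "z": 0, "wx": 0, "wy": 0, "wz": 0},
    {"x": 0, "y": 0.03, "z": 0, "wx": 0, "wy": 0, "wz": 0},
    {"x": 0, "y": 0.04, "z": 0, "wx": 0, "wy": 0, "wz": 0},
    {"x": 0, "y": 0.05, "z": 0, "wx": 0, "wy": 0, "wz": 0},
    {"x": 0, "y": 0.06, "z": 0, "wx": 0, "wy": 0, "wz": 0},
  ],
)

```text
clock: 9.43
position: [0.5024, -0.0793, 0.038]
tool_rot: [-3.02, 1.564, -3.073]
force: [0.3, -1.0, 0.6]
grip_width: -0.0002
```

Emit:
servo_tool(
  targets=[
    {"x": 0, "y": 0.0125, "z": 0, "wx": 0, "wy": 0, "wz": 0},
    {"x": 0, "y": 0.025, "z": 0, "wx": 0, "wy": 0, "wz": 0},
    {"x": 0, "y": 0.0375, "z": 0, "wx": 0, "wy": 0, "wz": 0},
    {"x": 0, "y": 0.05, "z": 0, "wx": 0, "wy": 0, "wz": 0},
    {"x": 0, "y": 0.0625, "z": 0, "wx": 0, "wy": 0, "wz": 0},
    {"x": 0, "y": 0.075, "z": 0, "wx": 0, "wy": 0, "wz": 0},
    {"x": 0, "y": 0.0875, "z": 0, "wx": 0, "wy": 0, "wz": 0},
    {"x": 0, "y": 0.1, "z": 0, "wx": 0, "wy": 0, "wz": 0},
  ],
)

```text
clock: 10.42
position: [0.5046, -0.039, 0.038]
tool_rot: [-3.011, 1.564, -3.064]
force: [0.7, -1.8, -0.2]
grip_width: 0.0003
```

Emit:
servo_tool(
  targets=[
    {"x": 0, "y": 0.0075, "z": 0, "wx": 0, "wy": 0, "wz": 0},
    {"x": 0, "y": 0.015, "z": 0, "wx": 0, "wy": 0, "wz": 0},
    {"x": 0, "y": 0.0225, "z": 0, "wx": 0, "wy": 0, "wz": 0},
    {"x": 0, "y": 0.03, "z": 0, "wx": 0, "wy": 0, "wz": 0},
    {"x": 0, "y": 0.0375, "z": 0, "wx": 0, "wy": 0, "wz": 0},
  ],
)

```text
clock: 11.05
position: [0.5054, -0.0239, 0.0379]
tool_rot: [-3.01, 1.564, -3.063]
force: [0.7, -1.1, 0.6]
grip_width: 0.0003
```

Emit:
servo_tool(
  targets=[
    {"x": 0, "y": 0.005, "z": 0, "wx": 0, "wy": 0, "wz": 0},
    {"x": 0, "y": 0.01, "z": 0, "wx": 0, "wy": 0, "wz": 0},
    {"x": 0, "y": 0.015, "z": 0, "wx": 0, "wy": 0, "wz": 0},
    {"x": 0, "y": 0.02, "z": 0, "wx": 0, "wy": 0, "wz": 0},
    {"x": 0, "y": 0.025, "z": 0, "wx": 0, "wy": 0, "wz": 0},
    {"x": 0, "y": 0.03, "z": 0, "wx": 0, "wy": 0, "wz": 0},
  ],
)

```text
clock: 11.8
position: [0.5061, -0.0118, 0.0379]
tool_rot: [-3.014, 1.564, -3.067]
force: [1.0, -1.2, 0.1]
grip_width: 0.0002
```

Emit:
servo_tool(
  targets=[
    {"x": 0, "y": 0.003, "z": 0, "wx": 0, "wy": 0, "wz": 0},
    {"x": 0, "y": 0.006, "z": 0, "wx": 0, "wy": 0, "wz": 0},
    {"x": 0, "y": 0.009, "z": 0, "wx": 0, "wy": 0, "wz": 0},
  ],
)

```text
clock: 12.18
position: [0.5063, -0.0081, 0.0379]
tool_rot: [-3.01, 1.564, -3.064]
force: [0.5, -1.2, 0.2]
grip_width: -0.0001
```

Emit:
servo_tool(
  targets=[
    {"x": 0, "y": 0.0025, "z": 0, "wx": 0, "wy": 0, "wz": 0},
    {"x": 0, "y": 0.005, "z": 0, "wx": 0, "wy": 0, "wz": 0},
    {"x": 0, "y": 0.0075, "z": 0, "wx": 0, "wy": 0, "wz": 0},
  ],
)

```text
clock: 12.55
position: [0.5064, -0.0051, 0.0379]
tool_rot: [-3.011, 1.564, -3.064]
force: [1.2, -1.0, 0.5]
grip_width: 0.0001
```

Emit:
servo_tool(
  targets=[
    {"x": 0, "y": 0.0025, "z": 0, "wx": 0, "wy": 0, "wz": 0},
    {"x": 0, "y": 0.005, "z": 0, "wx": 0, "wy": 0, "wz": 0},
  ],
)

```text
clock: 12.8
position: [0.5065, -0.003, 0.0379]
tool_rot: [-3.01, 1.564, -3.064]
force: [1.8, -1.4, 0.4]
grip_width: 0.0001
```

Emit:
servo_tool(
  targets=[
    {"x": 0, "y": 0.0025, "z": 0, "wx": 0, "wy": 0, "wz": 0},
    {"x": 0, "y": 0.005, "z": 0, "wx": 0, "wy": 0, "wz": 0},
  ],
)

```text
clock: 13.05
position: [0.5066, -0.0009, 0.0379]
tool_rot: [-3.011, 1.564, -3.064]
force: [0.3, 0.1, -0.5]
grip_width: 0.0004
```

Emit:
servo_tool(
  targets=[
    {"x": 0, "y": 0.0025, "z": 0, "wx": 0, "wy": 0, "wz": 0},
    {"x": 0, "y": 0.005, "z": 0, "wx": 0, "wy": 0, "wz": 0},
  ],
)

```text
clock: 13.3
position: [0.5067, 0.0011, 0.0379]
tool_rot: [-3.01, 1.564, -3.063]
force: [1.4, -1.4, -0.6]
grip_width: 0.0001
```

Emit:
servo_tool(
  targets=[
    {"x": 0, "y": 0.0025, "z": 0, "wx": 0, "wy": 0, "wz": 0},
    {"x": 0, "y": 0.005, "z": 0, "wx": 0, "wy": 0, "wz": 0},
  ],
)

```text
clock: 13.55
position: [0.5069, 0.0032, 0.0379]
tool_rot: [-3.013, 1.564, -3.067]
force: [0.4, -1.0, -0.4]
grip_width: -0.0001
```

Emit:
servo_tool(
  targets=[
    {"x": 0, "y": 0.0025, "z": 0, "wx": 0, "wy": 0, "wz": 0},
    {"x": 0, "y": 0.005, "z": 0, "wx": 0, "wy": 0, "wz": 0},
  ],
)

```text
clock: 13.8
position: [0.507, 0.0053, 0.0379]
tool_rot: [-3.009, 1.564, -3.063]
force: [1.4, -1.6, 0.4]
grip_width: -0.0
```

Emit:
servo_tool(
  targets=[
    {"x": 0, "y": 0.0025, "z": 0, "wx": 0, "wy": 0, "wz": 0},
    {"x": 0, "y": 0.005, "z": 0, "wx": 0, "wy": 0, "wz": 0},
  ],
)

```text
clock: 14.05
position: [0.507, 0.0056, 0.038]
tool_rot: [-2.776, 1.564, -2.831]
force: [0.6, -15.9, 2.3]
grip_width: 0.0002
```

Emit:
servo_tool(
  targets=[
    {"x": 0, "y": 0.0025, "z": 0, "wx": 0, "wy": 0, "wz": 0},
    {"x": 0, "y": 0.005, "z": 0, "wx": 0, "wy": 0, "wz": 0},
  ],
)

```text
clock: 14.3
position: [0.507, 0.0057, 0.038]
tool_rot: [-2.543, 1.563, -2.6]
force: [-0.6, -17.5, 2.6]
grip_width: 0.0002
```

```bash
python3 look.py b | grep -A4 -E 'side|top|^1' | head -30
```

```text
14.3 [0.507  0.0057 0.038 ] [[-46.5 -45.   20. ]] [ -0.6 -17.5   2.6]
[[-0.007, 0.057, 0.998], [-0.004, 0.998, -0.057], [-1.0, -0.004, -0.007]]
wrist
bar top (np.int64(2039), [[-64.6, 5.1, 33.6], [-47.6, 12.3, 34.9], [-5.3, 19.8, 36.2]]) (np.int64(2087), [[-41.5, 85.2, 29.0], [-20.4, 93.0, 34.8], [9.0, 99.9, 36.0]])
wedge tab (np.int64(3387), [[-70.4, -57.3, 42.3], [-57.2, -28.0, 47.0], [-36.8, -14.5, 59.0]])
wedge (np.int64(540), [[-70.7, -39.8, 28.1], [-61.7, -31.5, 35.4], [-52.7, -22.2, 41.9]])
side 0 fence 0 end (np.int64(1076), [[11.0, 125.9, 6.5], [29.7, 139.6, 10.8], [47.1, 147.8, 13.8]])
top
bar top 0 (np.int64(104), [[-43.5, 85.1, 30.3], [-17.5, 93.1, 35.5], [10.0, 99.7, 41.4]])
wedge tab 0
wedge 0
side 0 fence 0 end (np.int64(135), [[10.1, 112.5, 6.7], [27.6, 129.3, 11.1], [46.6, 147.2, 13.9]])
side
bar top (np.int64(34), [[-63.9, 5.4, 33.7], [-49.8, 13.6, 36.7], [-32.8, 19.7, 39.1]]) (np.int64(32), [[-42.9, 85.4, 31.8], [-28.0, 93.3, 35.8], [-10.1, 99.5, 38.5]])
wedge tab (np.int64(98), [[-70.5, -62.0, 42.2], [-55.7, -40.1, 47.9], [-41.4, -14.1, 58.2]])
wedge (np.int64(32), [[-70.6, -39.3, 28.9], [-63.3, -32.5, 35.2], [-54.3, -22.1, 41.4]])
side (np.int64(86), [[8.2, -39.5, 6.6], [25.3, -25.7, 12.0], [45.5, -10.2, 13.9]]) fence (np.int64(78), [[44.3, -29.6, 17.3], [54.8, -7.3, 20.2], [67.2, 18.6, 22.8]]) end (np.int64(4), [[10.6, 141.0, 10.8], [11.1, 141.5, 12.1], [14.1, 147.0, 13.6]])
```

Jammed, with the force settled at about 16 to 17 N. I'll release straight back, then up and clear.

Emit:
servo_tool(
  targets=[
    {"x": 0, "y": -0.01, "z": 0, "wx": 0, "wy": 0, "wz": 0},
    {"x": 0, "y": -0.04, "z": 0, "wx": 0, "wy": 0, "wz": 0},
    {"x": 0, "y": -0.1, "z": 0, "wx": 0, "wy": 0, "wz": 0},
    {"x": -0.08, "y": -0.15, "z": 0, "wx": 0, "wy": 0, "wz": 0},
    {"x": -0.2, "y": -0.25, "z": 0, "wx": 0, "wy": 0, "wz": 0},
    {"x": -0.32, "y": -0.35, "z": 0, "wx": 0, "wy": 0, "wz": 0},
    {"x": -0.4, "y": -0.4, "z": 0, "wx": 0, "wy": 0, "wz": 0},
    {"x": -0.4, "y": -0.4, "z": 0, "wx": 0, "wy": 0, "wz": 0},
    {"x": -0.4, "y": -0.4, "z": 0, "wx": 0, "wy": 0, "wz": 0},
  ],
)

```text
clock: 15.58
position: [0.4985, -0.1531, 0.1981]
tool_rot: [-2.64, 1.562, -2.696]
force: [-0.2, 0.2, -0.1]
grip_width: -0.0001
```

```bash
python3 look.py c; python3 - <<'E'
from h import *
for f in('c_wrist.png',):
    pass
E
```

```text
15.575 [ 0.4985 -0.1531  0.1981] [[ -45.5 -204.   180.1]] [-0.2  0.2 -0.1]
[[-0.008, 0.057, 0.998], [-0.004, 0.998, -0.057], [-1.0, -0.004, -0.007]]
wrist
bar top (np.int64(966), [[-64.6, 5.1, 30.3], [-27.4, 12.1, 34.8], [8.9, 19.8, 36.4]]) (np.int64(370), [[-41.3, 85.2, 29.3], [-26.6, 92.9, 34.7], [-8.8, 99.8, 36.3]])
wedge tab (np.int64(855), [[-70.1, -32.6, 42.4], [-49.1, -25.1, 46.6], [-25.5, -14.8, 48.4]])
wedge (np.int64(352), [[-70.4, -32.8, 28.1], [-48.9, -31.7, 35.0], [-25.9, -24.0, 41.7]])
side (np.int64(741), [[9.9, -39.8, 7.2], [26.8, -25.4, 10.8], [45.5, -10.4, 13.0]]) fence (np.int64(691), [[44.7, -29.6, 17.3], [55.3, -5.2, 18.8], [66.4, 19.3, 20.5]]) end (np.int64(589), [[11.7, 112.6, 7.8], [32.9, 134.2, 10.6], [47.0, 147.8, 13.2]])
top
bar top (np.int64(146), [[-62.6, 5.2, 31.0], [-28.9, 12.6, 35.5], [8.2, 19.9, 40.8]]) (np.int64(113), [[-43.5, 85.1, 29.4], [-16.9, 92.8, 35.3], [10.2, 99.9, 39.6]])
wedge tab (np.int64(124), [[-71.1, -29.9, 42.2], [-47.6, -21.0, 47.7], [-25.2, -7.4, 53.2]])
wedge (np.int64(8), [[-71.3, -30.1, 29.6], [-58.7, -29.9, 34.6], [-50.9, -22.8,
[... 162 characters left out ...]
, 19.4, 22.8]]) end (np.int64(143), [[10.8, 112.2, 6.9], [27.8, 130.2, 11.3], [46.3, 147.5, 13.9]])
side
bar top (np.int64(82), [[-62.7, 5.0, 32.4], [-24.5, 12.3, 36.1], [9.6, 19.7, 39.7]]) (np.int64(45), [[-41.5, 85.9, 29.6], [-22.5, 93.4, 36.0], [-2.2, 99.0, 38.8]])
wedge tab (np.int64(90), [[-71.3, -34.8, 42.1], [-49.3, -27.5, 48.1], [-25.6, -15.7, 51.7]])
wedge (np.int64(76), [[-70.6, -37.0, 28.5], [-50.4, -32.4, 35.9], [-26.7, -24.4, 41.8]])
side (np.int64(82), [[9.3, -39.3, 6.4], [26.2, -24.7, 11.8], [47.0, -10.4, 13.9]]) fence (np.int64(81), [[44.3, -29.1, 17.1], [55.3, -5.1, 20.0], [66.6, 17.2, 22.2]]) end (np.int64(12), [[12.9, 113.9, 7.6], [25.1, 141.1, 11.6], [48.1, 146.6, 13.4]])
```

View pics/c_wrist.png

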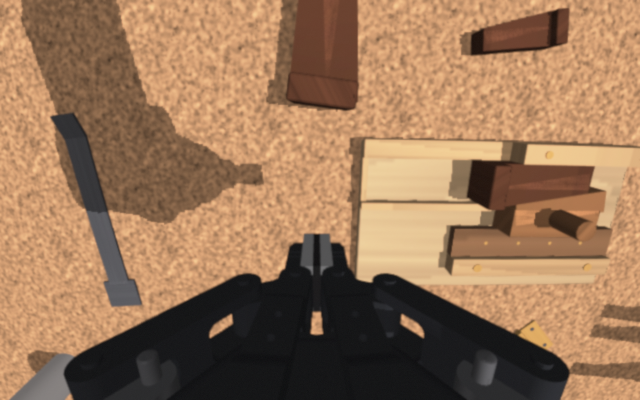

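View pics/c_topc.png

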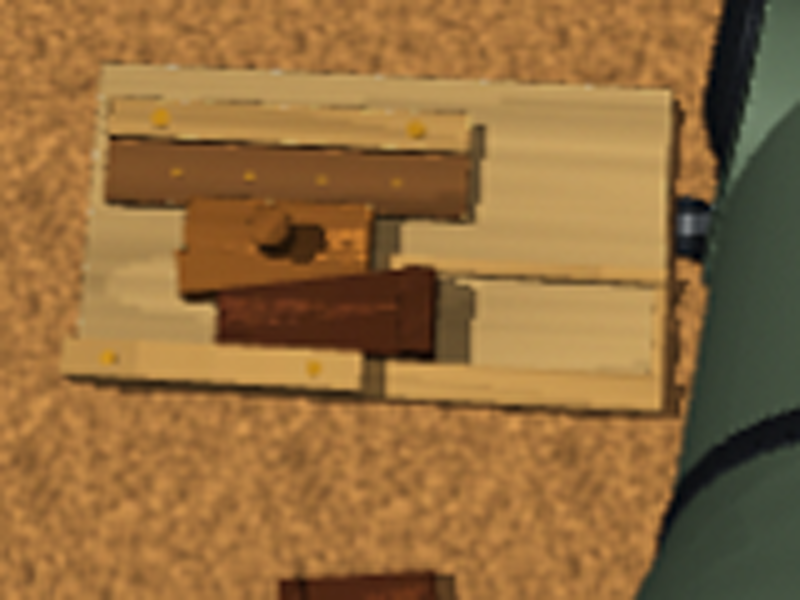

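The top crop shows the wedge seated between the rail and the bar at (325,310), with its tab at the mouth. The side bar lies flush on the fence along its whole length, y ≈ 150. The wrist view agrees, and the arm touches nothing.

```bash
python3 -c "
from h import *
print(bot.job_done(), bot.observe()['clock'])"
```

```text
the job is handed in; nothing more can be done
the job is handed in; nothing more can be done
```

The side bar is clamped square against the fence, the wedge is jammed, and the job is handed in at about 15.7 s. No verdict was reported.

**What I did:** I pushed the handle peg with shut fingers until the side bar was snug on the fence; the force rose from about 2 N to 17 N. I then pushed the correct wedge (116 mm long, in the lead-in channel) by its tail until it jammed. The last two force readings were 15.9 and 17.5 N, slightly over the 15 N asked. I backed straight off and lifted clear.

**Last checks**, about 1 s after letting go, using depth from all three cameras:
- **Wedge:** its tail stayed where the push left it, at about -32 mm on the jig. Its straight side lies flat on the stop rail.
- **Side bar:** its edge meets the fence at both ends to within about 2 mm, which is the calibration limit.
- **Arm:** the wrist force reads about zero, so it touches nothing.
- **Other things:** the last views show those in sight undisturbed. I did not re-measure all of them, but the fingers touched only the peg and the wedge tail.

No check failed.

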